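Mount an embossing stamp and lock its carrier with a slotted screw

ROBOT

A 6-joint arm with a two-finger parallel gripper is mounted at the origin on the work surface. World frame = base frame: x ahead of the robot, y to its left, z up, the work surface at z = 0. Lengths are in m, angles in rad, forces in N, time in s.
With the tool pointing down it reaches from about 0.25 to 0.775 m from the base axis. Payload 8.9 kg.
Tool frame: the origin (TCP) lies on the centre line of the jaws, within the pads' length; the fingertips stand ahead of it and the grasp point (between the pads) lies 5 mm behind it (bot.finger_overhang is the z of the fingertips in the tool frame, in m); z points along the fingers, y is the line along which they close (so a half turn about z gives the same grasp; the last joint's range is limited). The gripper opens to 85 mm and grips with 20 to 120 N. Pads are 22 mm wide; open, the fingers measure 114 mm over their backs; the gripper's body (76 mm by 85 mm) begins 54 mm behind the grasp point. The pads swing forward as they close: fully open they stand 13 mm farther back than shut.
Start: joints at [1.154, 0.291, -0.153, 1.127, 0, 1.431], TCP at [0.144, 0.505, 0.245] pointing down, gripper open.
Joint ranges: [-2.52, 2.52], [-0.91, 1.74], [-1.3, 1.37], [-1.96, 2.02], [-1.52, 1.47], [-3.14, 3.14]. Speed limits (rad/s): [2.22, 2.22, 2.79, 3.14, 3.14, 3.14].

INTERFACE

Orientations are given as a unit quaternion [w, x, y, z].
In Python, from workcell import bot gives the robot as it stands.
- The arm moves only by the tool jog_arm, never from a script. Its argument "series" is a list of rows, each an object with "xyz": the shift along the tool's x, y, z in cm, a list of three; "turn": the turn about the tool's z in degrees. A call has 1 to 10 rows; each row shifts and turns the commanded pose from where the row before left it, along the tool's axes as they then stand; what a row does not reach is not made up. A row lasts 1/10 s, in which the tool goes at most 50 mm and 8.59 degrees, less where a joint would pass 70% of its speed; a pose out of reach is approached as far as the arm can. A call is refused whole if a number of a shift passes 5 or a number of a turn 8.59, either way. A call with a gripper value outside its range is refused whole. "hand" is the opening, from -1 (shut) to 1 (fully open), set as the call begins (left out, the last holds). The fingers move at their own pace and stop on an object; the grip force is fixed at half the most. Time passes only in rows, so rows that do not move let the fingers close. It gives the time, the measured TCP pose, the force, the opening and the grip force at its end, in the units of the state.
- bot.observe(): the state, without advancing time (a new reading comes with each control period).
- bot.get_image(name): name is "side" or "top" or "wrist"; returns a dict with "img" (400x640x3 uint8, blue, green, red), "K" (3x3 intrinsics, pixels), "origin" and "attitude" of the camera in the world; the wrist camera has in their place "hand_eye" (4x4, takes a point from camera to tool coordinates, whose origin is the TCP and whose axes are the flange's). Camera axes: x right, y down, z forward; pixel columns grow to the right and rows downward; lengths in m; the calibration is good to about 2 mm. A picture is of the moment at which its call begins: read the wrist's pose just before it. There is no depth.
- bot.sign_off(): hands the job in; it is judged then, once.
Trained networks look in the newest picture that a camera, given by its name, has taken for a name from the list of things; names that differ only in an ending like _2 or _b are one class to them, and where a whole thing is asked for, a point or a joint stands for the part that bears it (a point fixed in the world has none). Each returns a list of dicts, best first, with "score" (0 to 1); they miss things now and then, are a little off and sometimes report something else, mostly with a low value. They report only what shows in the picture. A call takes as long as a camera call.
- bot.recognise(camera, name): "position" ([x, y, z] in m, in the coordinates of the camera as it stood for that picture, good to about 4 mm: the middle of the surface that is visible of it).
- bot.cut_out(camera, name): "mask" (400x640 bool, what is visible of it).
- bot.pinpoint(camera, name): "position" ([x, y, z] in m, in the coordinates of the camera as it stood for that picture, good to about 4 mm: a listed point, or the origin of a listed thing).
The state is a dict: "clock": time; "joints": joint angles; "qvel": joint speeds; "tau": joint torques, N m; "tcp_pos": TCP position; "tool_rot": TCP orientation; "force": force on the tool from outside, world axes, zero at the start; "torque": the same for the moment, N m; "width": opening from 0.0 (shut) to 1.0 (fully open); "grasp_force": force on a finger pad.
Only numpy, scipy, OpenCV 4.12 (cv2) and the standard library are available. Lean on these libraries where they do the work, as an engineer would, in place of code of your own. Each camera call takes 0.05 s, during which the arm holds its last target. There are 200 camera calls.

TASK

Set the brass-footed stamp down into the pocket of the aluminium carrier, then push the carrier with the stamp in it fully home along its slide bed, against the blue stop. Then take the orange screwdriver, rest its blade lightly on the big slotted screw, turn it until the blade drops into the slot, and turn the screw clockwise all the way to its end, without forcing it, so that the yellow clamp tab swings over the carrier's edge; finally stand the screwdriver back in its wooden stand. Turn the clamp only with the screwdriver, and leave the other things on the bench where they are.

Things in the scene. Friction and masses are not known exactly. Their poses are not given: they have to be found in the camera images.
- bed: Slide bed fixed to the bench: grey plate 260 (x) x 200 (y) x 12 mm, origin at the centre of its underside. Two aluminium rails 14 mm high along its x, 84 mm apart, at y = 0 +/- 48, guide the carrier. A blue stop block, 30 mm above the plate, closes the +x end: its face is at x = +105 mm. The carrier is home when it touches that face, its pocket centre then at x = +60 mm.
- screw_axis (a point): Fixed point of the bed on the slotted screw's vertical axis, at the top of its head at rest, 53 mm above the bench (x +55, y -75 mm from the bed's origin); axes as the bed's. Steel head 27 mm across; one straight slot 6 mm wide, 7 mm deep, open at both ends. At the start the slot lies within 0.32 rad either side of the bed's x axis; its exact direction is not given: see or feel it.
- screw (a joint): How far the sprung screw head is pressed down, in m: 0 at rest, 0.008 at the bottom. About 1.5 N starts it, 7 N presses it fully; it rises again over a blade that finds the slot. Turning it takes about 0.1 N m; under a light press (up to 5 N) the blade slides round on the head without turning it.
- clamp (a joint): Turn of the screw and its yellow clamp tab, in rad: 0 at the start (tab pointing roughly to the bed's -x, loose), growing clockwise seen from above, end stop at 1.5 (tab pointing roughly to the bed's +y, over the carrier's edge). It stays where it is left. The tab is 42 mm long, 29 to 34 mm above the bench.
- carrier_pocket (a point): Centre of the pocket floor of the loose aluminium carrier, 6 mm above its underside (18 mm above the bench). Carrier 90 (x) x 80 (y) x 15 mm, standing between the rails on the bed with 2 mm play each side; pocket 66 (x) x 56 (y) mm, 9 mm deep. At its -x end stands a red upright push plate 10 mm thick, 50 mm wide, its top 47 mm above the carrier's underside.
- carrier_push (a point): Centre of the outer (-x) face of the carrier's red push plate, 43 mm above the bench, 45 mm behind the pocket centre; axes as the carrier's. Push here along the bed's +x.
- stamp_center (a point): Centre, half-way up, of the loose stamp: brass foot 60 (x) x 50 (y) x 12 mm with a wooden grip rib on top, 46 (x) x 20 (y) x 30 mm; 42 mm high in all, about 0.35 kg. Grip the rib across y. It goes foot down into the pocket, long side along the carrier's long side, either way round.
- driver_grip (a point): Centre of the orange square handle (24 x 24 mm, 84 mm high) of the flat screwdriver, 118 mm above the blade's end. It hangs upright in the stand, z up; a round flange 38 mm across and 6 mm thick under the handle rests on the stand's top. 0.14 kg.
- driver_tip (a point): Middle of the blade's lower end, on the screwdriver's axis. Blade 16 mm wide along x, 3 mm thick along y, 14 mm long; above it a 7 mm neck. The flange's underside is 70 mm above this point.
- stand_hole (a point): Centre of the mouth of the square hole (24 x 24 mm, right through) in the wooden tool stand, 76 mm above the bench. Stand 80 x 80 x 76 mm, fixed to the bench. The screwdriver stands back when its flange rests on the top, in any yaw.
- charm_dish: Bystander: open wooden dish of brass charms 100 x 80 x 30 mm, origin under its centre.
- glue: Bystander: white glue bottle with red cap, 44 mm across, 110 mm tall, origin under its centre.
- pin_base: Bystander: round terracotta base 80 mm across with a thin stem, 60 mm tall, origin under its centre.
- tag_box: Bystander: open plywood box of yellow tags 120 x 90 x 50 mm, origin under its centre.
- blue_block: Bystander: blue plastic block 70 x 50 x 35 mm, origin under its centre.
- mallet: Bystander: hammer 200 mm long lying on the bench.
- steel_rule: Bystander: flat steel rule 200 x 30 x 4 mm lying on the bench.

How it is judged:
On the way, in this order (a step that is already met when the one before it is completed fails the run):
1. the stamp sits in the carrier's pocket, let go (x of stamp_center in the frame of carrier_pocket between -0.005 and 0.005 m and y of stamp_center in the frame of carrier_pocket between -0.005 and 0.005 m and z of stamp_center in the frame of carrier_pocket between 0.018 and 0.024 m and contact force between the fingers and stamp below 0.3 N), for 0.2 s.
2. the carrier is home against the stop with the stamp in it (x of stamp_center in the frame of carrier_pocket between -0.005 and 0.005 m and y of stamp_center in the frame of carrier_pocket between -0.005 and 0.005 m and z of stamp_center in the frame of carrier_pocket between 0.018 and 0.024 m and x of carrier_pocket in the frame of bed above 0.056 m), for 0.2 s.
3. the blade is down in the screw's slot, the clamp not yet turned (x of carrier_pocket in the frame of bed above 0.056 m and x of driver_tip in the frame of screw_axis between -0.005 and 0.005 m and y of driver_tip in the frame of screw_axis between -0.005 and 0.005 m and ((z of driver_tip in the frame of screw_axis below -0.0035 m and value of joint screw below 0.0012 m) or (z of driver_tip in the frame of screw_axis below -0.0055 m and value of joint screw below 0.0032 m) or (z of driver_tip in the frame of screw_axis below -0.0075 m and value of joint screw below 0.0052 m) or (z of driver_tip in the frame of screw_axis below -0.0095 m and value of joint screw below 0.0072 m)) and value of joint clamp below 0.4 rad), for 0.1 s.
4. the screw is turned to its end with the blade in the slot (x of carrier_pocket in the frame of bed above 0.056 m and x of driver_tip in the frame of screw_axis between -0.005 and 0.005 m and y of driver_tip in the frame of screw_axis between -0.005 and 0.005 m and ((z of driver_tip in the frame of screw_axis below -0.0035 m and value of joint screw below 0.0012 m) or (z of driver_tip in the frame of screw_axis below -0.0055 m and value of joint screw below 0.0032 m) or (z of driver_tip in the frame of screw_axis below -0.0075 m and value of joint screw below 0.0052 m) or (z of driver_tip in the frame of screw_axis below -0.0095 m and value of joint screw below 0.0072 m)) and value of joint clamp above 1.1 rad), for 0.1 s.
At the end, for the whole second after the job is handed in: Stamp in the pocket (within 5 mm of its centre, down within 3 mm), carrier home within 4 mm of the stop, clamp turned past 1.1 rad (stop at 1.5), screwdriver upright (within 0.1 rad) in the stand's hole with its flange on the top (within 4 mm), all at rest and released (all of step 2 and value of joint clamp above 1.1 rad and horizontal distance between driver_tip and stand_hole below 0.012 m and angle between driver_tip's own z axis and vertical below 0.1 rad and z of driver_tip in the frame of stand_hole between -0.074 and -0.066 m and linear speed of each of driver, stamp, carrier below 0.02 m/s); the robot touches nothing.
It fails at once if the clamp or screw is pushed by the fingers or arm instead of the screwdriver (contact force between any of the fingers, the arm and clamp above 2 N).
It fails at once if the screw is pressed or wrenched hard with the screwdriver (over 80 N) (contact force between driver and screw above 80 N).
It fails at once if the screwdriver is tipped over (angle between driver_tip's own z axis and vertical above 0.8 rad).
It fails at once if a bystander is moved more than 30 mm (distance of any of charm_dish, glue, pin_base, tag_box, blue_block, mallet, steel_rule from where it was at the start of the episode above 0.03 m).
It also fails if it takes over 72 s, if anything falls off the work surface, if the arm or the gripper's body presses on something with over 40 N, if the wrist force passes 120 N, or if a joint passes its speed limit or range.

## Working session

There is one attempt and no reset: what is moved stays moved. The work goes in short steps, Python scripts to look and compute and a tool call to move; the robot and the scene stay as the last step left them, time stands still between calls to the robot, and variables do not carry over. Pictures are saved under pics/ and viewed, at most 10 in all, crops included, and the job is handed in when it is done.

Besides the shell and the picture viewer there is one more tool, called after "Call:" in YAML: its name, and indented under it one key for each argument. jog_arm: Moves the arm, as the interface text tells. Its arguments: {"type":"object","properties":{"series":{"type":"array"},"hand":{"type":"number"}},"required":["series"]}

```bash
mkdir -p pics; ls; cat > h.py <<'E'
import numpy as np, cv2
from scipy.spatial.transform import Rotation as R
from workcell import bot
def rot(a):
    a=np.array(a,float)
    return a if a.shape==(3,3) else R.from_quat(np.r_[a[1:],a[0]]).as_matrix()
def cam(name):
    s=bot.observe(); d=bot.get_image(name)
    if 'hand_eye' in d:
        T=np.eye(4);T[:3,:3]=rot(s['tool_rot']);T[:3,3]=s['tcp_pos'];T=T@np.array(d['hand_eye'])
    else:
        T=np.eye(4);T[:3,:3]=rot(d['attitude']);T[:3,3]=d['origin']
    return d['img'],np.array(d['K']),T
def pts(name,T,names,f='pinpoint'):
    for n in names:
        for r in getattr(bot,f)(name,n)[:2]:
            p=T[:3,:3]@np.array(r['position'])+T[:3,3]
            print(name,n,round(r['score'],2),p.round(4))
def plane(uv,K,T,z):
    d=T[:3,:3]@np.linalg.solve(K,[uv[0],uv[1],1.]); o=T[:3,3]
    return o+d*(z-o[2])/d[2]
def proj(p,K,T):
    q=K@(T[:3,:3].T@(np.array(p)-T[:3,3])); return q[:2]/q[2]
E
python3 - <<'E'
from h import *
print(bot.observe(), bot.finger_overhang)
N=['bed','screw_axis','carrier_pocket','carrier_push','stamp_center','driver_grip','driver_tip','stand_hole','charm_dish','glue','pin_base','tag_box','blue_block','mallet','steel_rule']
for c in ['top','side']:
    im,K,T=cam(c); cv2.imwrite(f'pics/{c}0.png',im); print(T.round(3),K.round(1)); pts(c,T,N)
E
```

```text
pics
{'clock': 0.0, 'joints': array([ 1.15368699e+00,  2.91271463e-01, -1.54075039e-01,  1.12671509e+00,
        1.27667834e-05,  1.43146451e+00]), 'qvel': array([-8.01810764e-04,  7.85511608e-04,  5.94838645e-04,  3.29995881e-05,
       -4.24103443e-05, -4.89677076e-04]), 'tau': array([-2.21245289e-03, -5.37145364e+01,  3.31368041e+01,  1.63649308e-02,
       -2.24316236e-04, -8.37519536e-06]), 'tcp_pos': array([0.1438104 , 0.50450471, 0.24475602]), 'tool_rot': array([-1.79887347e-04,  1.38442638e-01,  9.90370252e-01, -6.06551926e-04]), 'force': array([-1.36538862,  0.63591706, -0.68829614]), 'torque': array([0.06708959, 0.02474372, 0.01593212]), 'grasp_force': 0.0, 'width': 0.9961306417539842} 0.014
[[-0.011 -0.996  0.085  0.436]
 [-1.     0.011 -0.008 -0.003]
 [ 0.007 -0.085 -0.996  1.344]
 [ 0.     0.     0.     1.   ]] [[434.1   0.  328. ]
 [  0.  434.1 197.3]
 [  0.    0.    1. ]]
top bed 0.88 [5.923e-01 1.500e-03 4.000e-04]
top bed 0.29 [ 0.6526 -0.4509 -0.0014]
top screw_axis 0.57 [ 0.6563 -0.0601  0.0519]
top carrier_pocket 0.78 [ 0.5253 -0.009   0.0157]
top carrier_pocket 0
[... 1051 characters left out ...]
.0193]
side carrier_push 0.87 [ 0.4785 -0.0165  0.042 ]
side stamp_center 0.82 [0.5419 0.2891 0.0226]
side stamp_center 0.58 [ 7.044e-01 -2.510e-01 -5.000e-04]
side driver_grip 0.86 [ 0.4549 -0.3298  0.124 ]
side driver_tip 0.27 [ 0.4783 -0.018   0.0454]
side stand_hole 0.77 [ 0.4567 -0.335   0.0736]
side charm_dish 0.67 [0.7193 0.2831 0.0016]
side charm_dish 0.52 [6.599e-01 4.040e-01 1.000e-04]
side glue 0.61 [0.6607 0.4059 0.0053]
side pin_base 0.64 [ 0.703  -0.2513 -0.0014]
side tag_box 0.68 [ 0.7209  0.2825 -0.0036]
side tag_box 0.38 [0.658  0.4012 0.0025]
side blue_block 0.81 [ 0.3197 -0.3212 -0.0013]
side mallet 0.98 [0.2594 0.3396 0.0028]
side steel_rule 0.85 [ 0.7893 -0.0361  0.0021]
```

View pics/top0.png

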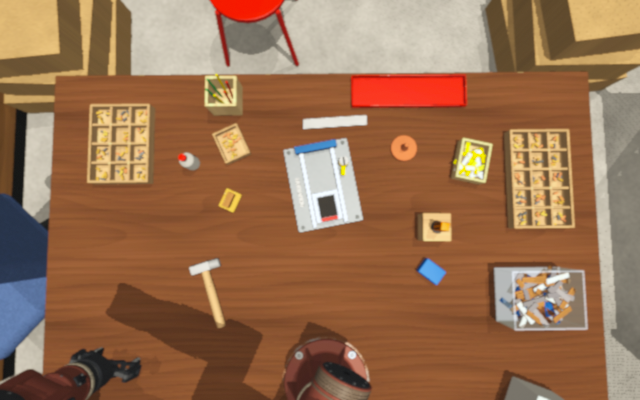

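```bash
python3 - <<'E'
from h import *
def ang(c,n,z,K,T):
    for r in bot.cut_out(c,n)[:1]:
        m=r['mask'].astype(np.uint8); cs,_=cv2.findContours(m,0,1); cc=max(cs,key=cv2.contourArea)[:,0]
        P=np.array([plane(p,K,T,z)[:2] for p in cc],np.float32)*1000
        print(n,cv2.minAreaRect(P),P.min(0),P.max(0))
im,K,T=cam('top')
for n,z in [('bed',.012),('carrier_pocket',.027),('stamp_center',.012),('stand_hole',.076),('driver_grip',.16),('clamp',.032)]: ang('top',n,z,K,T)
E
```

```text
bed ((590.528076171875, 4.729820251464844), (264.1959228515625, 200.88279724121094), 10.155585289001465) [ 450.1402  -114.22405] [728.91296  124.623146]
carrier_pocket ((521.6483764648438, -8.17987060546875), (92.54747772216797, 79.06027221679688), 8.965726852416992) [473.58105  -49.374508] [570.8001    35.273216]
stamp_center ((543.8048095703125, 289.41009521484375), (51.55539321899414, 58.97825241088867), 65.54425048828125) [507.71976 257.08722] [578.7765 321.3643]
stand_hole ((454.1913146972656, -319.8720703125), (95.25621032714844, 75.75363159179688), 89.37922668457031) [ 415.8654 -367.1498] [ 492.51608 -272.53036]
driver_grip ((452.631591796875, -315.406982421875), (46.446311950683594, 32.81599426269531), 88.20072937011719) [ 436.50238 -338.8929 ] [ 469.22366 -292.01257]
clamp ((643.5888671875, -60.232566833496094), (24.457204818725586, 55.51197052001953), 89.23670959472656) [615.84534  -72.706665] [671.36224 -48.12712]
```

The top picture shows the bed at about (322,185), rotated roughly 10°. The stamp is at (230,200), the stand at (436,227) and the driver at (440,227), all matching the networks. I'll go above the stamp.

Call:
jog_arm:
  series:
    - {"xyz":[-4.4,-1.0,0],"turn":0.85}
    - {"xyz":[-4.4,-1.0,0],"turn":0.85}
    - {"xyz":[-4.4,-1.0,0],"turn":0.85}
    - {"xyz":[-4.4,-0.9,0],"turn":0.85}
    - {"xyz":[-4.4,-0.9,0],"turn":0.85}
    - {"xyz":[-4.4,-0.8,0],"turn":0.85}
    - {"xyz":[-4.4,-0.7,0],"turn":0.85}
    - {"xyz":[-4.4,-0.6,0],"turn":0.85}
    - {"xyz":[-4.4,-0.5,0],"turn":0.85}
    - {"xyz":[-4.4,-0.5,0],"turn":0.85}
  hand: 1

```text
clock: 2.95
tcp_pos: [0.5334, 0.2807, 0.2453]
tool_rot: [0.0, 0.212, 0.977, 0.0]
force: [0.5, 0.2, 0.1]
width: 0.998
grasp_force: 0.0
```

```bash
cat >> h.py <<'E'
def yaw(s): # direction of tool y, deg
    y=rot(s['tool_rot'])[:,1]; return np.degrees(np.arctan2(y[1],y[0]))
def plan(p,yw=None):
    s=bot.observe(); M=rot(s['tool_rot']); 
    d=M.T@(np.array(p)-s['tcp_pos'])*100
    print('t',round(s['clock'],2),'tcp',s['tcp_pos'].round(4),'yaw',yaw(s).round(2),'zaxis',M[:,2].round(3),'j',s['joints'].round(2),'w',round(s['width'],3),'F',s['force'].round(1))
    print('shift cm',d.round(2),'turn',None if yw is None else round((yaw(s)-yw+90)%180-90,2))
def rect(c,n,z,K,T):
    for r in bot.cut_out(c,n)[:1]:
        m=r['mask'].astype(np.uint8); cs,_=cv2.findContours(m,0,1); cc=max(cs,key=cv2.contourArea)[:,0]
        P=np.array([plane(p,K,T,z)[:2] for p in cc],np.float32)*1000
        print(n,round(r['score'],2),[np.round(v,1) for v in cv2.minAreaRect(P)],P.min(0),P.max(0))
E
python3 - <<'E'
from h import *
im,K,T=cam('wrist'); cv2.imwrite('pics/w1.png',im)
pts('wrist',T,['stamp_center']); rect('wrist','stamp_center',.012,K,T); print(proj([.542,.29,.042],K,T),T.round(3),K.round(0))
plan([.542,.29,.06],65.5)
E
```

```text
wrist stamp_center 0.97 [0.5453 0.2906 0.0219]
stamp_center 0.78 [array([544.3, 289. ]), array([49.8, 61.6]), np.float64(65.2)] [507.10983 255.8291 ] [580.00256 322.7672 ]
[332.9803335  179.15408994] [[ 0.415  0.877  0.242  0.472]
 [ 0.91  -0.399 -0.111  0.309]
 [-0.001  0.266 -0.964  0.375]
 [ 0.     0.     0.     1.   ]] [[343.   0. 321.]
 [  0. 343. 199.]
 [  0.   0.   1.]]
t 3.1 tcp [0.5337 0.2801 0.2447] yaw 65.38 zaxis [-0. -0. -1.] j [ 0.36  0.44  0.07  1.2  -0.    0.79] w 0.997 F [-0.1  0.3 -0.4]
shift cm [-0.34  1.25 18.47] turn -0.12
```

View pics/w1.png

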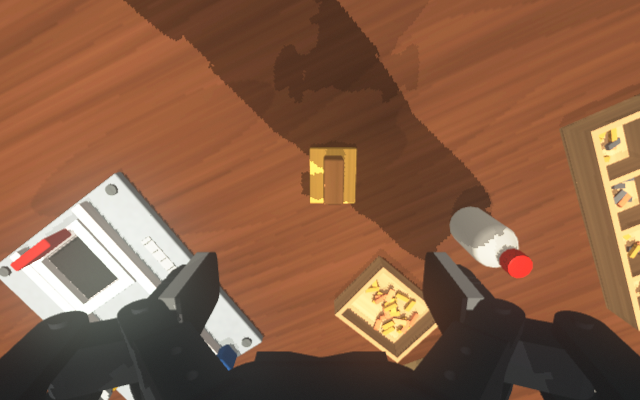

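Wrist picture: the stamp is at (333,176) with its rib vertical in the image, so the jaws line up across it. Descending.

Call:
jog_arm:
  series:
    - {"xyz":[-0.6,1.3,4],"turn":0}
    - {"xyz":[0,0,4],"turn":0}
    - {"xyz":[0,0,4],"turn":0}
    - {"xyz":[0,0,4],"turn":0}
    - {"xyz":[0,0,3],"turn":0}
    - {"xyz":[0,0,1.8],"turn":0}
    - {"xyz":[0,0,0.5],"turn":0}
    - {"xyz":[0,0,0],"turn":0}

```text
clock: 3.9
tcp_pos: [0.5418, 0.2916, 0.0321]
tool_rot: [-0.0, 0.211, 0.977, -0.0]
force: [-0.4, 0.9, 0.5]
width: 0.999
grasp_force: 0.0
```

Call:
jog_arm:
  series:
    - {"xyz":[0,0,0],"turn":0}
    - {"xyz":[0,0,0],"turn":0}
    - {"xyz":[0,0,0],"turn":0}
    - {"xyz":[0,0,0],"turn":0}
    - {"xyz":[0,0,0],"turn":0}
    - {"xyz":[0,0,0],"turn":0}
    - {"xyz":[0,0,0],"turn":0}
  hand: -1

```text
clock: 4.6
tcp_pos: [0.5431, 0.2913, 0.033]
tool_rot: [0.0, 0.211, 0.977, 0.0]
force: [-1.2, 0.4, 6.0]
width: 0.223
grasp_force: 60.5
```

Call:
jog_arm:
  series:
    - {"xyz":[0,0,-3],"turn":0}
    - {"xyz":[0,0,-4.5],"turn":0}
    - {"xyz":[0,0,-4.5],"turn":0}
    - {"xyz":[-1.5,-2,-4],"turn":0}
    - {"xyz":[-3.2,-4,0],"turn":0}
    - {"xyz":[-3.2,-4,0],"turn":0}
    - {"xyz":[-3.2,-4,0],"turn":0}
    - {"xyz":[-3.2,-4,0],"turn":0}
    - {"xyz":[-2,-3,0],"turn":0}
    - {"xyz":[-1,-2,0],"turn":0}

```text
clock: 5.6
tcp_pos: [0.604, 0.0119, 0.1917]
tool_rot: [-0.0, 0.213, 0.977, -0.0]
force: [-0.4, 1.2, -4.8]
width: 0.219
grasp_force: 59.7
```

Call:
jog_arm:
  series:
    - {"xyz":[0,0,0],"turn":-7}
    - {"xyz":[0,0,0],"turn":-7}
    - {"xyz":[0,0,0],"turn":-7}
    - {"xyz":[0,0,0],"turn":-7}
    - {"xyz":[0,0,0],"turn":-6.5}
    - {"xyz":[0,0,0],"turn":0}
    - {"xyz":[0,0,0],"turn":0}

```text
clock: 6.3
tcp_pos: [0.6036, 0.015, 0.1919]
tool_rot: [-0.0, -0.086, 0.996, 0.0]
force: [0.2, 0.3, -4.3]
width: 0.22
grasp_force: 59.7
```

```bash
python3 - <<'E'
from h import *
im,K,T=cam('wrist'); cv2.imwrite('pics/w2.png',im)
pts('wrist',T,['carrier_pocket','carrier_push','bed','screw_axis','stamp_center']); rect('wrist','carrier_pocket',.027,K,T);rect('wrist','bed',.012,K,T)
plan([.523,-.009,.10],100)
E
```

```text
wrist carrier_pocket 0.55 [ 0.5189 -0.0076  0.0195]
wrist carrier_push 0.19 [ 0.6589 -0.0595  0.0522]
wrist bed 0.78 [ 5.903e-01  3.400e-03 -5.000e-04]
wrist screw_axis 0.9 [ 0.658  -0.0604  0.0536]
wrist stamp_center 0.82 [0.6101 0.0185 0.1783]
carrier_pocket 0.71 [array([518.9, -10. ]), array([97.5, 80.7]), np.float64(10.3)] [468.09918  -56.572506] [573.02466   37.651165]
bed 0.81 [array([589.7,   2.9]), array([259. , 200.8]), np.float64(10.3)] [ 444.92783 -117.88006] [732.64075 123.4768 ]
t 6.7 tcp [0.6039 0.015  0.1923] yaw 100.06 zaxis [-0. -0. -1.] j [-0.1   0.47 -0.02  1.08 -0.   -0.27] w 0.222 F [-0.1 -0.1 -4.4]
shift cm [ 8.38 -0.95  9.23] turn 0.06
```

View pics/w2.png

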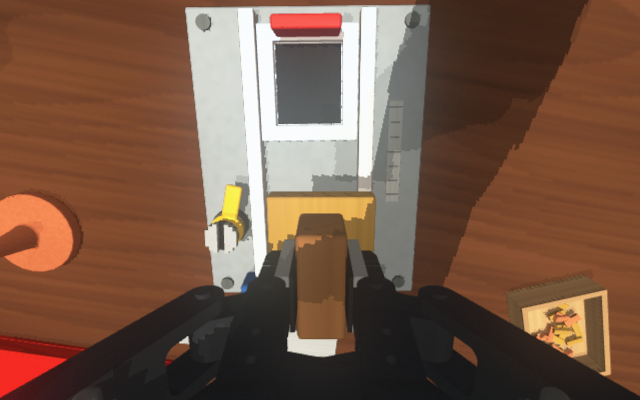

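Wrist picture: the carrier sits at the top, with its pocket at (275–343, 41–125) and the red plate at (306,22). The stamp is held with its foot edge at (268–376, 193). The tab points to -x at (232,200) and the slot at (222,236) is nearly along x. I'll measure pocket against stamp from those pixels.

```bash
python3 - <<'E'
from h import *
im=cv2.imread('pics/w2.png')
g=cv2.cvtColor(im,6)
m=((g<110).astype(np.uint8)); m[:30]=0;m[135:]=0;m[:,:262]=0;m[:,352:]=0
n,l,st,c=cv2.connectedComponentsWithStats(m); k=1+st[1:,4].argmax(); print(st[k])
P=cv2.findContours((l==k).astype(np.uint8),0,1)[0][0]; print(cv2.approxPolyDP(P,4,True)[:,0].tolist())
for r in (60,90,110,200): print(r,g[r,250:390:2].tolist())
print(g[125:215:1,310].tolist())
_,K,T=cam('wrist')
for uv,z in [((275,41),.027),((343,41),.027),((276,125),.018),((341,125),.018),((277,125),.027),((341,125),.027),((308,140),.027),((308,22),.059)]: print(uv,z,plane(uv,K,T,z).round(4))
s=bot.observe();M=rot(s['tool_rot']);z=s['tcp_pos'][2]-.021
for uv in [(268,193),(376,193),(322,193)]:
    print('stamp in tool',(M.T@(plane(uv,K,T,z)-s['tcp_pos'])).round(4))
for uv in [(299,214),(344,214)]:
    print('rib in tool',(M.T@(plane(uv,K,T,z+.03)-s['tcp_pos'])).round(4))
E
```

```text
[ 275   43   66   81 5021]
[[339, 43], [275, 44], [279, 123], [339, 122]]
60 [252, 252, 252, 130, 245, 252, 252, 252, 252, 252, 252, 243, 147, 112, 86, 84, 84, 84, 85, 85, 83, 84, 83, 84, 82, 82, 83, 80, 81, 80, 82, 81, 82, 82, 81, 84, 82, 82, 82, 83, 83, 85, 84, 86, 86, 85, 211, 251, 251, 251, 252, 252, 251, 252, 208, 186, 251, 251, 251, 252, 251, 251, 248, 189, 210, 210, 213, 212, 212, 211]
90 [252, 252, 252, 248, 125, 248, 252, 252, 252, 252, 252, 252, 205, 205, 94, 94, 94, 94, 93, 94, 94, 92, 92, 90, 91, 92, 90, 91, 90, 90, 90, 90, 91, 91, 89, 89, 90, 91, 91, 92, 91, 91, 92, 91, 92, 93, 209, 252, 252, 252, 252, 252, 252, 252, 172, 243, 252, 251, 252, 252, 250, 250, 194, 189, 190, 191, 190, 190, 189, 118]
110 [252, 252, 252, 252, 191, 192, 252, 252, 252, 252, 252, 252, 252, 146, 105, 99, 99, 97, 99, 97, 97, 96, 97, 96, 97, 95, 95, 96, 96, 96, 95, 96, 95, 96, 95, 94, 94, 94, 93, 93, 93, 94, 93, 93, 94, 111, 232, 252, 252, 252, 252, 251, 251, 251, 130, 246, 251, 251, 251, 251, 250, 251, 180, 187, 188, 188, 188, 189, 120, 118]
200 [237, 252, 251, 251, 251, 251, 251, 128, 144, 191, 19
[... 569 characters left out ...]
209, 210, 209, 209, 209, 209, 209, 208, 207, 207, 205, 205, 150, 106, 105, 106, 106, 113, 156, 181, 188, 190, 190, 189, 189, 189, 188, 189, 188, 188, 188, 188, 188, 189, 134, 87]
(275, 41) 0.027 [ 0.4961 -0.0407  0.027 ]
(343, 41) 0.027 [0.4868 0.0123 0.027 ]
(276, 125) 0.018 [ 0.5612 -0.0318  0.018 ]
(341, 125) 0.018 [0.5514 0.0237 0.018 ]
(277, 125) 0.027 [ 0.5603 -0.03    0.027 ]
(341, 125) 0.027 [0.551  0.0231 0.027 ]
(308, 140) 0.027 [ 0.5681 -0.0022  0.027 ]
(308, 22) 0.059 [ 0.4846 -0.0149  0.059 ]
stamp in tool [ 0.0288 -0.0236  0.021 ]
stamp in tool [0.0288 0.0253 0.021 ]
stamp in tool [0.0288 0.0009 0.021 ]
rib in tool [ 0.0285 -0.0077 -0.009 ]
rib in tool [ 0.0285  0.0089 -0.009 ]
```

```bash
python3 - <<'E'
from h import *
_,K,T=cam('wrist')
s=bot.observe();M=rot(s['tool_rot'])
for uv,dz in [((322,197),.021),((322,191),.033),((322,213.5),.021),((267,200),.021),((374,200),.021),((299,214),.021),((345,214),.021)]:
    print(uv,dz,(M.T@(plane(uv,K,T,s['tcp_pos'][2]-dz)-s['tcp_pos'])).round(4))
plan([.5236,-.009,.10],100)
E
```

```text
(322, 197) 0.021 [0.0268 0.0008 0.021 ]
(322, 191) 0.033 [0.0266 0.0009 0.033 ]
(322, 213.5) 0.021 [0.019  0.0008 0.021 ]
(267, 200) 0.021 [ 0.0254 -0.0242  0.021 ]
(374, 200) 0.021 [0.0254 0.0245 0.021 ]
(299, 214) 0.021 [ 0.0187 -0.0098  0.021 ]
(345, 214) 0.021 [0.0187 0.0114 0.021 ]
t 6.8 tcp [0.6039 0.015  0.1923] yaw 100.07 zaxis [-0.  0. -1.] j [-0.1   0.47 -0.02  1.08 -0.   -0.27] w 0.221 F [-0.4 -0.1 -5. ]
shift cm [ 8.32 -0.96  9.23] turn 0.07
```

Call:
jog_arm:
  series:
    - {"xyz":[4,-0.5,0],"turn":0}
    - {"xyz":[3,-0.3,0],"turn":0}
    - {"xyz":[1.6,-0.2,2],"turn":0}
    - {"xyz":[0,0,4],"turn":0}
    - {"xyz":[0,0,3],"turn":0}
    - {"xyz":[0,0,2],"turn":0}
    - {"xyz":[0,0,0.5],"turn":0}
    - {"xyz":[0,0,0],"turn":0}
    - {"xyz":[0,0,0],"turn":0}

```text
clock: 7.7
tcp_pos: [0.5219, -0.01, 0.0784]
tool_rot: [0.001, -0.088, 0.996, -0.0]
force: [0.3, 0.8, -3.1]
width: 0.219
grasp_force: 59.5
```

```bash
python3 - <<'E'
from h import *
im,K,T=cam('wrist'); cv2.imwrite('pics/w3.png',im)
pts('wrist',T,['carrier_pocket','stamp_center'])
plan([.5236+.003,-.009,.051],100)
E
```

```text
wrist stamp_center 0.56 [ 0.5274 -0.0081  0.0675]
t 7.85 tcp [ 0.5219 -0.0101  0.0784] yaw 100.09 zaxis [ 0.002 -0.    -1.   ] j [-0.16  0.44 -0.41  0.72 -0.   -0.34] w 0.217 F [-1.   0.9 -3.2]
shift cm [-0.48  0.02  2.75] turn 0.09
```

View pics/w3.png

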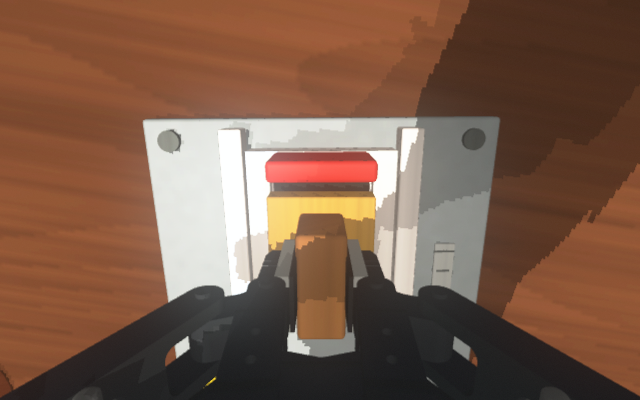

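```bash
python3 - <<'E'
from h import *
im=cv2.imread('pics/w3.png'); print([(r,im[r,322].tolist()) for r in range(146,218,2)])
_,K,T=cam('wrist');s=bot.observe();M=rot(s['tool_rot'])
for uv,z in [((322,155),.059),((322,181),.059),((322,192),.0575),((322,197),.0575),((322,150),.027),((322,118),.012)]:
    print(uv,z,(M.T@(plane(uv,K,T,z)-s['tcp_pos'])).round(4),plane(uv,K,T,z).round(4))
E
```

```text
[(146, [198, 205, 208]), (148, [141, 150, 162]), (150, [138, 148, 164]), (152, [117, 127, 181]), (154, [62, 68, 147]), (156, [63, 69, 149]), (158, [63, 70, 152]), (160, [64, 71, 170]), (162, [71, 81, 246]), (164, [84, 96, 252]), (166, [90, 103, 254]), (168, [88, 100, 253]), (170, [86, 97, 253]), (172, [83, 95, 253]), (174, [79, 92, 252]), (176, [75, 87, 251]), (178, [72, 83, 250]), (180, [68, 77, 237]), (182, [69, 78, 163]), (184, [74, 84, 109]), (186, [75, 83, 108]), (188, [65, 73, 100]), (190, [64, 73, 100]), (192, [69, 109, 149]), (194, [70, 112, 154]), (196, [72, 119, 162]), (198, [101, 201, 246]), (200, [105, 214, 251]), (202, [103, 213, 251]), (204, [103, 213, 250]), (206, [103, 213, 250]), (208, [102, 212, 250]), (210, [102, 211, 250]), (212, [102, 211, 250]), (214, [62, 87, 125]), (216, [62, 87, 125])]
(322, 155) 0.059 [0.046  0.0007 0.0192] [ 0.4763 -0.0173  0.059 ]
(322, 181) 0.059 [0.0345 0.0007 0.0192] [ 0.4877 -0.0153  0.059 ]
(322, 192) 0.0575 [0.029  0.0008 0.0207] [ 0.493  -0.0144  0.0575]
(322, 197) 0.0575 [0.0267 0.0008 0.0207] [ 0.4953 -0.0139  0.0575]
(322, 150) 0.027 [0.0441 0.0008 0.0512] [ 0.4782 -0.0169  0.027 ]
(322, 118) 0.012 [0.0599 0.0009 0.0662] [ 0.4627 -0.0197  0.012 ]
```

Wrist picture: the foot (267–376) is centred between the rails (246/398) and about 2 mm too far from the red plate (rows 160–181). I'll shift 2 mm and lower.

Call:
jog_arm:
  series:
    - {"xyz":[0.2,0,0.5],"turn":0}
    - {"xyz":[0,0,0.8],"turn":0}
    - {"xyz":[0,0,0.6],"turn":0}
    - {"xyz":[0,0,0.4],"turn":0}
    - {"xyz":[0,0,0.3],"turn":0}
    - {"xyz":[0,0,0.1],"turn":0}
    - {"xyz":[0,0,0],"turn":0}

```text
clock: 8.6
tcp_pos: [0.5186, -0.0102, 0.0509]
tool_rot: [-0.0, -0.088, 0.996, -0.0]
force: [-5.5, 0.7, 9.2]
width: 0.222
grasp_force: 61.5
```

Call:
jog_arm:
  series:
    - {"xyz":[0,0,0],"turn":0}
    - {"xyz":[0,0,0],"turn":0}
    - {"xyz":[0,0,0],"turn":0}
    - {"xyz":[0,0,0],"turn":0}
    - {"xyz":[0,0,-2],"turn":0}
    - {"xyz":[0,0,-4],"turn":0}
    - {"xyz":[0,0,-4],"turn":0}
    - {"xyz":[0,0,-2],"turn":0}
  hand: 1

```text
clock: 9.4
tcp_pos: [0.5204, -0.0104, 0.1735]
tool_rot: [0.002, -0.088, 0.996, -0.0]
force: [0.6, -0.7, -0.6]
width: 1.001
grasp_force: 0.0
```

```bash
python3 - <<'E'
from h import *
im,K,T=cam('wrist'); cv2.imwrite('pics/w4.png',im)
pts('wrist',T,['carrier_pocket','stamp_center','carrier_push'])
plan([.43,-.026,.17],10)
E
```

```text
wrist stamp_center 0.73 [ 0.5216 -0.0039  0.0388]
wrist carrier_push 0.81 [ 0.4759 -0.0194  0.0427]
t 9.6 tcp [ 0.5191 -0.0103  0.1702] yaw 100.08 zaxis [ 0. -0. -1.] j [-0.16  0.33 -0.3   0.94 -0.   -0.34] w 1.003 F [-0.3 -0.1 -0.1]
shift cm [9.05 0.01 0.01] turn -89.92
```

View pics/w4.png

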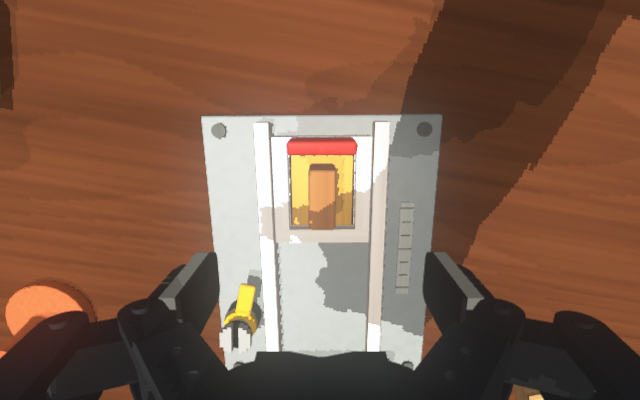

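Wrist picture: the stamp is seated in the pocket (289–356, 154–229), released and square. Next I'll close the jaws and go behind the red plate.

Call:
jog_arm:
  series:
    - {"xyz":[3,0,0],"turn":0}
    - {"xyz":[4,0,0],"turn":0}
    - {"xyz":[2,0,2],"turn":0}
    - {"xyz":[0,0,3],"turn":0}
    - {"xyz":[0,0,4],"turn":0}
    - {"xyz":[0,0,3],"turn":0}
    - {"xyz":[0,0,1],"turn":0}
    - {"xyz":[-1.5,0,0],"turn":0}
    - {"xyz":[-1.5,0,0],"turn":0}
  hand: -1

```text
clock: 10.5
tcp_pos: [0.4594, -0.0206, 0.0398]
tool_rot: [-0.001, -0.088, 0.996, 0.0]
force: [0.5, -0.2, 0.5]
width: 0.003
grasp_force: 0.0
```

Call:
jog_arm:
  series:
    - {"xyz":[-1.0,0,0],"turn":0}
    - {"xyz":[-1.0,0,0],"turn":0}
    - {"xyz":[-1.3,0,0],"turn":0}
    - {"xyz":[-1.5,0,0],"turn":0}
    - {"xyz":[-1.5,0,0],"turn":0}
    - {"xyz":[-1.5,0,0],"turn":0}
    - {"xyz":[-1.5,0,0],"turn":0}
    - {"xyz":[-1.5,0,0],"turn":0}
    - {"xyz":[-1,0,0],"turn":0}
    - {"xyz":[-0.8,0,0],"turn":0}

```text
clock: 11.5
tcp_pos: [0.5836, 0.0014, 0.0401]
tool_rot: [-0.001, -0.088, 0.996, 0.0]
force: [-5.3, -0.8, 3.1]
width: -0.001
grasp_force: 2.6
```

```bash
python3 - <<'E'
from h import *
plan([.5948,.0037,.040],100)
im=cv2.imread('pics/w2.png'); 
cv2.imwrite('pics/slot.png',cv2.resize(im[170:270,180:280],(600,600),interpolation=cv2.INTER_CUBIC))
E
```

```text
t 11.5 tcp [0.5836 0.0014 0.0401] yaw 100.09 zaxis [-0.002 -0.    -1.   ] j [-0.12  0.59 -0.27  0.71 -0.   -0.3 ] w -0.001 F [-5.3 -0.8  3.1]
shift cm [-1.14  0.03  0.01] turn 0.09
```

View pics/slot.png

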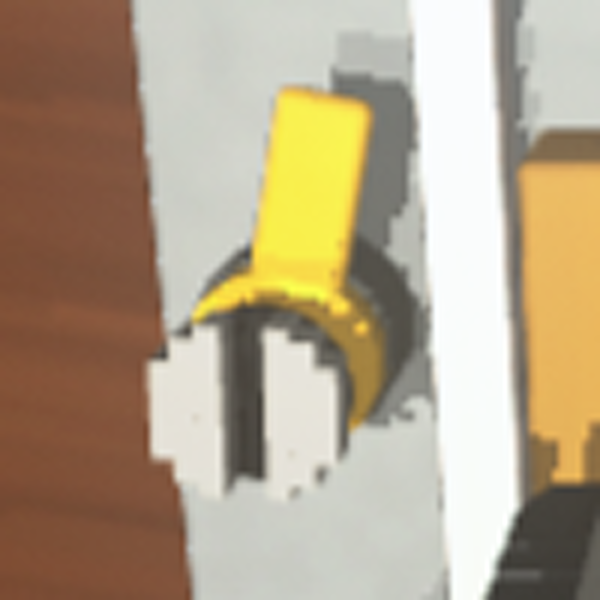

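The crop shows the slot running from (241,325) to (244,480) in crop pixels, the head centred near (248,405), and the tab pointing to -x. I'll finish the push gently.

Call:
jog_arm:
  series:
    - {"xyz":[-0.5,0,0],"turn":0}
    - {"xyz":[-0.4,0,0],"turn":0}
    - {"xyz":[-0.2,0,0],"turn":0}
    - {"xyz":[-0.1,0,0],"turn":0}
    - {"xyz":[-0.1,0,0],"turn":0}
    - {"xyz":[0,0,0],"turn":0}
    - {"xyz":[0,0,0],"turn":0}

```text
clock: 12.2
tcp_pos: [0.5946, 0.0032, 0.0402]
tool_rot: [-0.002, -0.088, 0.996, -0.0]
force: [-10.9, -4.1, 6.9]
width: -0.001
grasp_force: 5.6
```

```bash
python3 - <<'E'
from h import *
plan([.5948,.0037,.040],100)
K=np.array(bot.get_image('wrist')['K']); he=np.array(bot.get_image('wrist')['hand_eye'])
T=np.eye(4);T[:3,:3]=rot([0,-.0873,.9962,0]);T[:3,3]=[.6039,.015,.1923];T=T@he
for a,b in [((220,320),(225,490)),((263,330),(263,480))]:
    p,q=[plane((180+u/6,170+v/6),K,T,.053) for u,v in (a,b)]; d=p-q; print(p.round(4),q.round(4),np.degrees(np.arctan2(-d[1],-d[0])))
print(plane((180+248/6,170+405/6),K,T,.053))
im,K,T=cam('side'); pts('side',T,['stamp_center','carrier_pocket','carrier_push','driver_grip','stand_hole'])
cv2.imwrite('pics/s1.png',im[120:360,150:470])
im,K,T=cam('top'); pts('top',T,['stamp_center','carrier_push','driver_grip','stand_hole'])
E
```

```text
t 12.2 tcp [0.5946 0.0032 0.0402] yaw 100.06 zaxis [-0.004 -0.001 -1.   ] j [-0.12  0.61 -0.24  0.73 -0.   -0.29] w -0.001 F [-10.9  -4.1   6.9]
shift cm [-0.03  0.05  0.02] turn 0.06
[ 0.6461 -0.065   0.053 ] [ 0.6714 -0.062   0.053 ] 6.963079398649722
[ 0.6465 -0.059   0.053 ] [ 0.6689 -0.0568  0.053 ] 5.69356867816579
[ 0.65798826 -0.0600086   0.053     ]
side stamp_center 0.74 [0.6444 0.0132 0.0403]
side stamp_center 0.65 [0.6468 0.0127 0.0177]
side carrier_pocket 0.53 [0.6485 0.0117 0.0155]
side carrier_push 0.66 [0.6048 0.0029 0.0446]
side driver_grip 0.78 [ 0.453  -0.3301  0.1219]
side stand_hole 0.91 [ 0.4563 -0.3353  0.0711]
top driver_grip 0.46 [ 0.4562 -0.328   0.1285]
top stand_hole 0.83 [ 0.4579 -0.3322  0.08  ]
top stand_hole 0.53 [ 0.7203  0.2872 -0.0036]
```

Call:
jog_arm:
  series:
    - {"xyz":[-0.2,0,0],"turn":0}
    - {"xyz":[-0.2,0,0],"turn":0}
    - {"xyz":[0,0,0],"turn":0}
    - {"xyz":[0,0,0],"turn":0}

```text
clock: 13.25
tcp_pos: [0.5946, 0.0033, 0.0396]
tool_rot: [-0.006, -0.087, 0.996, -0.001]
force: [-24.5, -7.2, 15.6]
width: 0.001
grasp_force: 12.9
```

Held solidly at 24 N with no motion, so the carrier is home. Backing off and heading above the screwdriver.

Call:
jog_arm:
  series:
    - {"xyz":[1,0,0],"turn":0}
    - {"xyz":[1.5,0,-1],"turn":0}
    - {"xyz":[0,0,-4.5],"turn":0}
    - {"xyz":[0,0,-4.9],"turn":0}
    - {"xyz":[0,0,-4.9],"turn":0}
    - {"xyz":[2,-2.5,-3.5],"turn":0}
    - {"xyz":[2.5,-3.5,-2.5],"turn":0}
    - {"xyz":[2.5,-4,-2],"turn":0}
    - {"xyz":[2.5,-4,-1],"turn":0}
    - {"xyz":[2.5,-4,0],"turn":0}
  hand: 1

```text
clock: 14.25
tcp_pos: [0.4905, -0.1994, 0.2852]
tool_rot: [0.002, -0.088, 0.996, -0.001]
force: [1.2, -1.8, -0.0]
width: 1.001
grasp_force: 0.0
```

Call:
jog_arm:
  series:
    - {"xyz":[2.2,-4,0],"turn":0}
    - {"xyz":[2,-4,0],"turn":0}
    - {"xyz":[1,-3,0],"turn":0}
    - {"xyz":[0,-1.5,0],"turn":0}
    - {"xyz":[0,0,0],"turn":0}
    - {"xyz":[0,0,0],"turn":0}

```text
clock: 14.85
tcp_pos: [0.4608, -0.3294, 0.2829]
tool_rot: [0.0, -0.088, 0.996, -0.0]
force: [0.6, -0.4, 0.8]
width: 1.0
grasp_force: 0.0
```

```bash
python3 - <<'E'
from h import *
im,K,T=cam('wrist'); cv2.imwrite('pics/w5.png',im)
pts('wrist',T,['driver_grip','stand_hole','driver_tip']); rect('wrist','driver_grip',.166,K,T);rect('wrist','stand_hole',.076,K,T)
plan([.456,-.33,.119])
im,K,T=cam('side'); pts('side',T,['stamp_center','carrier_push','carrier_pocket'])
E
```

```text
wrist driver_grip 0.63 [ 0.458  -0.324   0.1255]
driver_grip 0.81 [array([ 446.3, -331. ]), array([42.7, 27.7]), np.float64(9.2)] [ 424.83487 -346.6277 ] [ 466.9673  -316.88898]
stand_hole 0.81 [array([ 453.1, -329.1]), array([80.9, 83.9]), np.float64(88.7)] [ 410.6794  -370.02463] [ 495.60425 -288.29642]
t 15.15 tcp [ 0.4609 -0.3288  0.283 ] yaw 100.14 zaxis [ 0. -0. -1.] j [-0.75  0.35  0.04  1.25  0.   -0.93] w 0.995 F [-0.3  0.4  0.4]
shift cm [ 0.5  -0.03 16.4 ] turn None
side stamp_center 0.86 [0.6449 0.0136 0.0388]
side stamp_center 0.27 [0.6474 0.0134 0.019 ]
side carrier_push 0.67 [0.6046 0.0017 0.0452]
side carrier_pocket 0.71 [0.6504 0.0142 0.019 ]
```

View pics/w5.png

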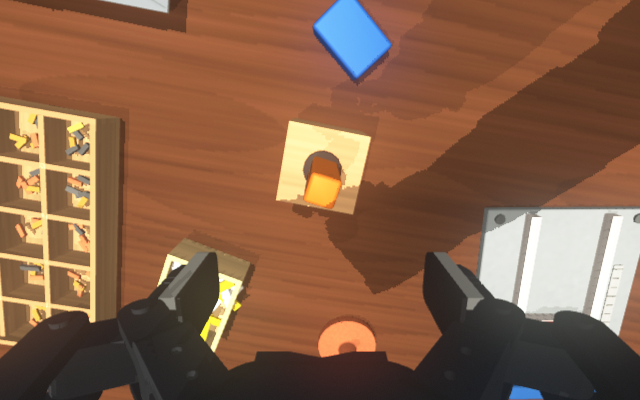

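Wrist picture: the handle's top face is bright orange around (323,191), with the flange behind it at (322,170) on the light stand. I'll get the top-face square from its colour.

```bash
python3 - <<'E'
from h import *
im,K,T=cam('wrist')
c=im[140:220,280:370].astype(int)
for th in (200,225,240):
    m=((c[...,2]>th)&(c[...,0]<70)&(c[...,1]<190)).astype(np.uint8)
    n,l,st,_=cv2.connectedComponentsWithStats(m); k=1+st[1:,4].argmax()
    cc=cv2.findContours((l==k).astype(np.uint8),0,1)[0][0][:,0]+[280,140]
    print(th,st[k],cv2.minAreaRect(cc.astype(np.float32)))
    P=np.array([plane(p,K,T,.166)[:2] for p in cc],np.float32)*1000; print(cv2.minAreaRect(P))
for r in range(164,212,3): print(r,im[r,300:346:3,2].tolist(),im[r,300:346:3,1].tolist())
E
```

```text
200 [ 23  33  38  36 343] ((321.91351318359375, 190.28109741210938), (32.055362701416016, 30.731977462768555), 17.102725982666016)
((454.6221618652344, -329.2914123535156), (23.62870979309082, 23.409727096557617), 82.81537628173828)
225 [ 24  33  37  35 298] ((321.6499938964844, 190.54998779296875), (31.306547164916992, 30.35786247253418), 18.434947967529297)
((454.8100891113281, -329.4306640625), (23.071096420288086, 23.0487060546875), 81.3559799194336)
240 [ 24  33  37  35 261] ((321.6500244140625, 190.54998779296875), (30.674089431762695, 29.725406646728516), 18.434947967529297)
((454.8254089355469, -329.4341735839844), (22.689027786254883, 22.609941482543945), 81.3515625)
164 [255, 245, 131, 131, 163, 175, 173, 172, 172, 172, 172, 171, 145, 119, 253, 253] [243, 204, 102, 102, 89, 94, 92, 93, 92, 92, 92, 92, 89, 84, 227, 228]
167 [255, 189, 129, 133, 171, 175, 174, 173, 174, 173, 172, 172, 167, 112, 249, 253] [242, 141, 100, 97, 92, 93, 93, 92, 92, 92, 92, 92, 91, 76, 210, 225]
170 [255, 154, 127, 144, 178, 175, 174, 175, 173, 174, 173, 172, 172, 106, 224, 253] [240, 117, 97, 88, 
[... 1476 characters left out ...]
8, 197, 198, 196, 194, 184, 116, 153, 149, 146]
200 [208, 206, 254, 255, 255, 255, 255, 255, 255, 255, 255, 254, 203, 208, 208, 208] [153, 147, 166, 183, 194, 191, 192, 193, 193, 192, 190, 163, 145, 155, 155, 154]
203 [207, 209, 210, 222, 247, 254, 255, 255, 255, 255, 233, 218, 200, 201, 202, 204] [153, 154, 155, 149, 144, 163, 180, 189, 190, 190, 120, 109, 148, 149, 150, 151]
206 [121, 127, 145, 170, 191, 207, 213, 240, 254, 227, 227, 189, 202, 199, 198, 198] [71, 77, 97, 119, 139, 154, 146, 136, 162, 116, 116, 117, 149, 147, 147, 146]
209 [119, 118, 120, 121, 121, 119, 120, 140, 163, 178, 205, 207, 207, 209, 207, 206] [71, 70, 71, 72, 71, 70, 71, 92, 114, 120, 144, 154, 154, 154, 153, 152]
```

Call:
jog_arm:
  series:
    - {"xyz":[0.6,0.05,0],"turn":0}
    - {"xyz":[0,0,3],"turn":6}
    - {"xyz":[0,0,4],"turn":6}
    - {"xyz":[0,0,4],"turn":6}
    - {"xyz":[0,0,3],"turn":0}
    - {"xyz":[0,0,1.8],"turn":0}
    - {"xyz":[0,0,0.5],"turn":0}
    - {"xyz":[0,0,0],"turn":0}

```text
clock: 16.2
tcp_pos: [0.4542, -0.3299, 0.1196]
tool_rot: [-0.0, 0.069, 0.998, 0.0]
force: [-0.2, -0.3, 1.0]
width: 1.003
grasp_force: 0.0
```

```bash
python3 - <<'E'
from h import *
plan([.4547,-.3294,.119],82)
E
```

```text
t 16.2 tcp [ 0.4542 -0.3299  0.1196] yaw 82.07 zaxis [-0.001  0.001 -1.   ] j [-0.76  0.46 -0.25  0.86 -0.   -0.62] w 1.003 F [-0.2 -0.3  1. ]
shift cm [-0.05  0.06  0.06] turn 0.07
```

Call:
jog_arm:
  series:
    - {"xyz":[0,0,0],"turn":0}
    - {"xyz":[0,0,0],"turn":0}
    - {"xyz":[0,0,0],"turn":0}
    - {"xyz":[0,0,0],"turn":0}
    - {"xyz":[0,0,0],"turn":0}
    - {"xyz":[0,0,0],"turn":0}
    - {"xyz":[0,0,0],"turn":0}
  hand: -1

```text
clock: 16.9
tcp_pos: [0.4549, -0.3302, 0.1204]
tool_rot: [0.0, 0.069, 0.998, -0.0]
force: [0.1, 2.3, 7.0]
width: 0.275
grasp_force: 58.6
```

Call:
jog_arm:
  series:
    - {"xyz":[0,0,-1.5],"turn":0}
    - {"xyz":[0,0,-2.5],"turn":0}
    - {"xyz":[0,0,-3],"turn":0}
    - {"xyz":[0,0,-3],"turn":0}
    - {"xyz":[0,0,-2],"turn":0}
    - {"xyz":[0,0,-1],"turn":0}
    - {"xyz":[0,0,0],"turn":0}

```text
clock: 17.6
tcp_pos: [0.455, -0.3303, 0.2506]
tool_rot: [0.001, 0.069, 0.998, -0.001]
force: [-0.1, -0.4, -1.7]
width: 0.276
grasp_force: 58.4
```

```bash
python3 - <<'E'
from h import *
plan([.658,-.0605,.28],96)
im,K,T=cam('side'); pts('side',T,['driver_tip','driver_grip'])
s=bot.observe(); tip=s['tcp_pos']-[0,0,.113]; u=proj(tip,K,T).astype(int); print(tip.round(4),u)
c=im[u[1]-70:u[1]+30,u[0]-50:u[0]+50]; a=cv2.resize(c,(500,500),interpolation=cv2.INTER_CUBIC)
im,K,T=cam('wrist'); pts('wrist',T,['driver_tip','driver_grip'])
cv2.imwrite('pics/drv.png',np.hstack([a,cv2.resize(im[200:400,260:380],(300,500))]))
E
```

```text
t 17.6 tcp [ 0.455  -0.3303  0.2506] yaw 82.08 zaxis [ 0.001 -0.001 -1.   ] j [-0.76  0.36 -0.04  1.17  0.   -0.62] w 0.276 F [-0.1 -0.4 -1.7]
shift cm [-16.4   29.52  -2.94] turn -13.92
side driver_tip 0.9 [ 0.4544 -0.3307  0.1369]
side driver_grip 0.63 [ 0.4545 -0.3274  0.1336]
side driver_grip 0.54 [ 0.4538 -0.3307  0.2499]
[ 0.4541 -0.3296  0.1354] [316 289]
wrist driver_tip 0.77 [ 0.4581 -0.3274  0.1378]
wrist driver_tip 0.43 [ 0.4531 -0.3302  0.0771]
wrist driver_grip 0.73 [ 0.4546 -0.3241  0.2546]
```

View pics/drv.png

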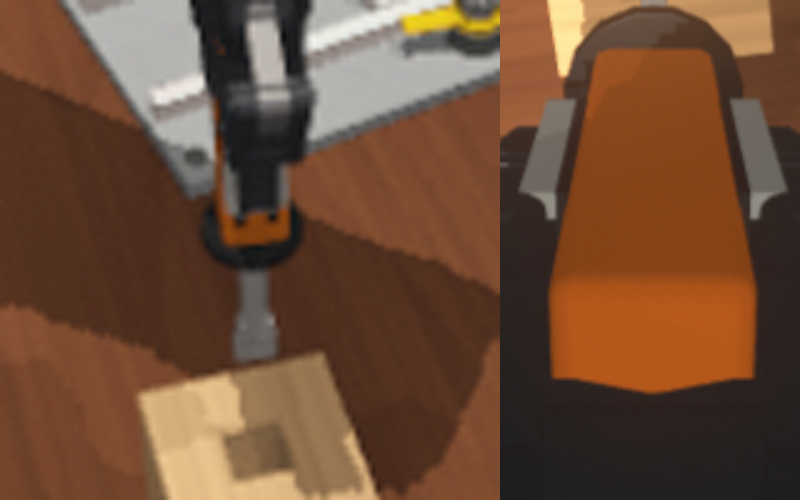

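The picture shows the blade's broad side facing the side camera, so the blade lies along the tool x axis. The grip is straight. Moving over the screw.

Call:
jog_arm:
  series:
    - {"xyz":[-1.4,2.5,0],"turn":0}
    - {"xyz":[-2,3.6,0],"turn":0}
    - {"xyz":[-2.2,4,0],"turn":0}
    - {"xyz":[-2.2,4,0],"turn":0}
    - {"xyz":[-2.2,4,0],"turn":0}
    - {"xyz":[-2.2,4,0],"turn":0}
    - {"xyz":[-2,3.6,0],"turn":0}
    - {"xyz":[-1.5,2.5,0],"turn":0}
    - {"xyz":[-0.7,1.3,0],"turn":-7}
    - {"xyz":[0,0,0],"turn":-7}

```text
clock: 18.9
tcp_pos: [0.6584, -0.0581, 0.2485]
tool_rot: [-0.001, -0.057, 0.998, 0.0]
force: [0.9, -0.6, -1.4]
width: 0.276
grasp_force: 58.6
```

Call:
jog_arm:
  series:
    - {"xyz":[0,0,2],"turn":0}
    - {"xyz":[0,0,2],"turn":0}
    - {"xyz":[0,0,1],"turn":0}
    - {"xyz":[0,0,0],"turn":0}
    - {"xyz":[0,0,0],"turn":0}

```text
clock: 19.4
tcp_pos: [0.6578, -0.0605, 0.2002]
tool_rot: [0.0, -0.053, 0.999, -0.0]
force: [-0.1, -0.1, -0.9]
width: 0.273
grasp_force: 58.6
```

```bash
python3 - <<'E'
from h import *
plan([.658,-.0605,.1675],96.3)
s=bot.observe()
for c in ('side','top'):
    im,K,T=cam(c); pts(c,T,['driver_tip','screw_axis'])
    if c=='side': cv2.imwrite('pics/s2.png',im)
    a=proj([.658,-.0605,.053],K,T); t=proj(s['tcp_pos']-[0,0,.1145],K,T); print(a,t)
    if c=='side':
        u=a.astype(int); cv2.imwrite('pics/s2c.png',cv2.resize(im[u[1]-50:u[1]+30,u[0]-40:u[0]+40],(600,600),interpolation=cv2.INTER_CUBIC)); print('crop org',u-[40,50])
E
```

```text
t 19.4 tcp [ 0.6578 -0.0605  0.2002] yaw 96.08 zaxis [ 0. -0. -1.] j [-0.2   0.58  0.18  1.17 -0.   -0.31] w 0.273 F [-0.1 -0.1 -0.9]
shift cm [-0.02 -0.    3.27] turn -0.22
side driver_tip 0.8 [ 0.6551 -0.0583  0.0851]
side screw_axis 0.81 [ 0.6585 -0.0624  0.0496]
side screw_axis 0.34 [ 0.2596  0.3372 -0.0026]
[361.40586662 214.60211477] [361.993624   205.14340199]
crop org [321 164]
[343.31550459 160.1411974 ] [343.79063361 158.31185739]
```

View pics/s2c.png

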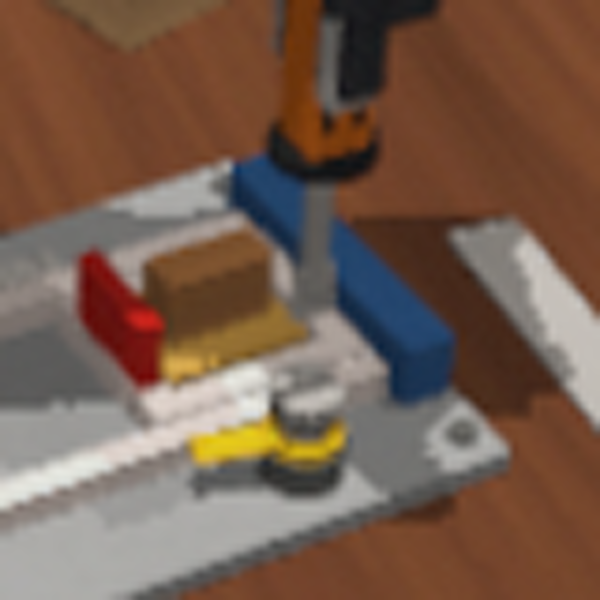

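The side view shows the tip at (313,310) directly above the screw head at (307,393). The carrier is against the blue stop. Descending lightly.

Call:
jog_arm:
  series:
    - {"xyz":[0,0,1.5],"turn":-0.3}
    - {"xyz":[0,0,1],"turn":0}
    - {"xyz":[0,0,0.4],"turn":0}
    - {"xyz":[0,0,0.3],"turn":0}
    - {"xyz":[0,0,0.2],"turn":0}
    - {"xyz":[0,0,0.2],"turn":0}
    - {"xyz":[0,0,0],"turn":0}
    - {"xyz":[0,0,0],"turn":0}

```text
clock: 20.5
tcp_pos: [0.6578, -0.0604, 0.164]
tool_rot: [0.0, -0.056, 0.998, -0.0]
force: [-0.7, 0.2, -1.1]
width: 0.271
grasp_force: 58.6
```

Call:
jog_arm:
  series:
    - {"xyz":[0,0,0.1],"turn":0}
    - {"xyz":[0,0,0.1],"turn":0}
    - {"xyz":[0,0,0.1],"turn":0}
    - {"xyz":[0,0,0],"turn":0}
    - {"xyz":[0,0,0],"turn":0}

```text
clock: 21.0
tcp_pos: [0.6577, -0.0604, 0.1608]
tool_rot: [-0.0, -0.056, 0.998, 0.0]
force: [0.2, 0.2, -1.1]
width: 0.275
grasp_force: 58.6
```

```bash
python3 - <<'E'
from h import *
plan([.658,-.0605,.161]); print(bot.observe()['torque'])
im,K,T=cam('side'); cv2.imwrite('pics/s3.png',im); pts('side',T,['driver_tip'])
E
```

```text
t 21.0 tcp [ 0.6577 -0.0604  0.1608] yaw 96.38 zaxis [-0. -0. -1.] j [-0.2   0.6   0.11  1.08 -0.   -0.31] w 0.275 F [ 0.2  0.2 -1.1]
shift cm [-0.03 -0.01 -0.02] turn None
[ 0.0016973  -0.03632961 -0.02245387]
side driver_tip 0.66 [ 0.6554 -0.0591  0.0436]
```

No reaction force at about 6.5 mm below the head top, so the blade is in the slot. Turning clockwise.

Call:
jog_arm:
  series:
    - {"xyz":[0,0,0],"turn":4}
    - {"xyz":[0,0,0],"turn":6}
    - {"xyz":[0,0,0],"turn":6}
    - {"xyz":[0,0,0],"turn":6}
    - {"xyz":[0,0,0],"turn":6}
    - {"xyz":[0,0,0],"turn":6}
    - {"xyz":[0,0,0],"turn":6}
    - {"xyz":[0,0,0],"turn":6}
    - {"xyz":[0,0,0],"turn":4}
    - {"xyz":[0,0,0],"turn":0}

```text
clock: 22.1
tcp_pos: [0.6577, -0.0604, 0.1609]
tool_rot: [0.0, 0.372, 0.928, -0.0]
force: [-0.8, 0.4, -0.9]
width: 0.274
grasp_force: 58.6
```

```bash
python3 - <<'E'
from h import *
plan([.658,-.0605,.161]); print(bot.observe()['torque'])
im,K,T=cam('side'); pts('side',T,['driver_tip']); cv2.imwrite('pics/s4c.png',cv2.resize(im[164:244,321:401],(600,600),interpolation=cv2.INTER_CUBIC))
E
```

```text
t 22.1 tcp [ 0.6577 -0.0604  0.1609] yaw 46.33 zaxis [-0. -0. -1.] j [-0.2   0.6   0.11  1.08 -0.    0.56] w 0.274 F [-0.8  0.4 -0.9]
shift cm [-0.03  0.02 -0.01] turn None
[-0.00468582  0.10721369  0.0827976 ]
side driver_tip 0.62 [ 0.6557 -0.0589  0.0445]
```

View pics/s4c.png

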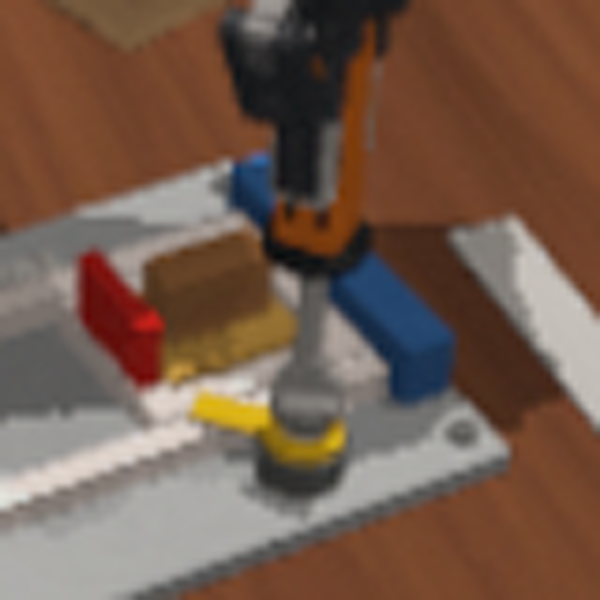

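The side crop shows the tab swung towards the carrier at (230,410), so the screw is turning with the blade. Continuing and watching the torque.

Call:
jog_arm:
  series:
    - {"xyz":[0,0,0],"turn":6}
    - {"xyz":[0,0,0],"turn":6}
    - {"xyz":[0,0,0],"turn":6}
    - {"xyz":[0,0,0],"turn":6}
    - {"xyz":[0,0,0],"turn":6}
    - {"xyz":[0,0,0],"turn":3}
    - {"xyz":[0,0,0],"turn":0}

```text
clock: 22.9
tcp_pos: [0.6578, -0.0603, 0.1609]
tool_rot: [0.0, 0.619, 0.785, 0.0]
force: [-0.6, 0.8, -1.9]
width: 0.277
grasp_force: 58.6
```

```bash
python3 - <<'E'
from h import *
plan([.658,-.0605,.161]); print(bot.observe()['torque'])
E
```

```text
t 22.9 tcp [ 0.6578 -0.0603  0.1609] yaw 13.45 zaxis [ 0.  0. -1.] j [-0.2   0.6   0.11  1.08  0.    1.13] w 0.277 F [-0.6  0.8 -1.9]
shift cm [-0.03  0.01 -0.01] turn None
[ 0.19170252 -0.16213124  0.10152648]
```

Call:
jog_arm:
  series:
    - {"xyz":[0,0,0],"turn":3}
    - {"xyz":[0,0,0],"turn":3}
    - {"xyz":[0,0,0],"turn":0}

```text
clock: 23.2
tcp_pos: [0.6579, -0.0603, 0.1609]
tool_rot: [0.0, 0.659, 0.752, 0.0]
force: [1.6, 0.9, -1.1]
width: 0.27
grasp_force: 58.6
```

```bash
python3 - <<'E'
from h import *
plan([.658,-.0605,.161]); print(bot.observe()['torque'])
im,K,T=cam('side'); rect('side','clamp',.032,K,T)
c=im[195:240,340:375].astype(int); m=(c[...,2]>150)&(c[...,1]>110)&(c[...,0]<90); v,u=np.nonzero(m)
for a,b in zip(u+340,v+195): pass
P=np.array([plane((a,b),K,T,.032)[:2] for a,b in zip(u+340,v+195)])*1000; d=P-[658,-60.5]; r=np.hypot(*d.T); f=d[(r>22)&(r<48)]; print(len(f),f.mean(0),np.degrees(np.arctan2(*f.mean(0)[::-1])),r.max())
E
```

```text
t 23.2 tcp [ 0.6579 -0.0603  0.1609] yaw 7.5 zaxis [ 0.  0. -1.] j [-0.2   0.6   0.11  1.08  0.    1.24] w 0.27 F [ 1.6  0.9 -1.1]
shift cm [-0.02  0.01 -0.01] turn None
[ 0.271732   -0.28560557  0.10382981]
clamp 0.67 [array([656.1, -53.5]), array([48. , 35.4]), np.float64(68.2)] [644.2191 -79.6205] [679.21295  -25.785631]
5 [-11.13967632  37.78438878] 106.42668672030426 56.69004019871916
```

Call:
jog_arm:
  series:
    - {"xyz":[0,0,0],"turn":2}
    - {"xyz":[0,0,0],"turn":2}
    - {"xyz":[0,0,0],"turn":0}

```text
clock: 23.6
tcp_pos: [0.6578, -0.0603, 0.1609]
tool_rot: [0.0, 0.685, 0.728, 0.0]
force: [2.1, 0.8, -1.5]
width: 0.276
grasp_force: 58.6
```

```bash
python3 - <<'E'
from h import *
plan([.658,-.0605,.161]); print(bot.observe()['torque'])
E
```

```text
t 23.6 tcp [ 0.6578 -0.0603  0.1609] yaw 3.48 zaxis [ 0.  0. -1.] j [-0.2   0.6   0.11  1.08  0.    1.31] w 0.276 F [ 2.1  0.8 -1.5]
shift cm [-0.02  0.02 -0.01] turn None
[ 0.38690416 -0.32033782  0.08890845]
```

Call:
jog_arm:
  series:
    - {"xyz":[0,0,0],"turn":2}
    - {"xyz":[0,0,0],"turn":1}
    - {"xyz":[0,0,0],"turn":0}

```text
clock: 23.9
tcp_pos: [0.6578, -0.0603, 0.1609]
tool_rot: [0.0, 0.704, 0.71, 0.0]
force: [1.2, 0.9, -2.0]
width: 0.275
grasp_force: 58.5
```

```bash
python3 - <<'E'
from h import *
plan([.658,-.0605,.161]); print(bot.observe()['torque'])
E
```

```text
t 23.9 tcp [ 0.6578 -0.0603  0.1609] yaw 0.46 zaxis [ 0.  0. -1.] j [-0.2   0.6   0.11  1.08  0.    1.36] w 0.275 F [ 1.2  0.9 -2. ]
shift cm [-0.02  0.02 -0.01] turn None
[ 0.46726251 -0.43145325  0.09138107]
```

Call:
jog_arm:
  series:
    - {"xyz":[0,0,0],"turn":2}
    - {"xyz":[0,0,0],"turn":2}
    - {"xyz":[0,0,0],"turn":0}

```text
clock: 24.2
tcp_pos: [0.6578, -0.0603, 0.1609]
tool_rot: [0.0, 0.729, 0.685, 0.0]
force: [0.8, 1.8, -1.2]
width: 0.275
grasp_force: 58.5
```

```bash
python3 - <<'E'
from h import *
plan([.658,-.0605,.161]); print(bot.observe()['torque'])
im,K,T=cam('side'); pts('side',T,['driver_tip'])
c=im[190:240,335:380].astype(int); m=(c[...,2]>140)&(c[...,1]>100)&(c[...,0]<c[...,2]*.4); v,u=np.nonzero(m)
P=np.array([plane((a,b),K,T,.034)[:2] for a,b in zip(u+335,v+190)])*1000; d=P-[658,-60.5]; r=np.hypot(*d.T); f=d[(r>20)&(r<48)]; print(len(f),f.mean(0),np.degrees(np.arctan2(f[:,1],f[:,0])).round(),r.max())
E
```

```text
t 24.2 tcp [ 0.6578 -0.0603  0.1609] yaw -3.56 zaxis [ 0.  0. -1.] j [-0.2   0.6   0.11  1.08  0.    1.43] w 0.275 F [ 0.8  1.8 -1.2]
shift cm [-0.01  0.02 -0.01] turn None
[ 0.46396916 -0.56777208  0.08449365]
side driver_tip 0.67 [ 0.659  -0.0598  0.0471]
4 [-2.23214632 34.08376161] [96. 92. 88. 99.] 63.52930769725549
```

Call:
jog_arm:
  series:
    - {"xyz":[0,0,0],"turn":2}
    - {"xyz":[0,0,0],"turn":2}
    - {"xyz":[0,0,0],"turn":0}

```text
clock: 24.6
tcp_pos: [0.6578, -0.0604, 0.1609]
tool_rot: [0.0, 0.752, 0.659, 0.0]
force: [1.6, 2.4, -2.5]
width: 0.273
grasp_force: 58.5
```

```bash
python3 - <<'E'
from h import *
plan([.658,-.0605,.161]); print(bot.observe()['torque'])
d=bot.get_image('wrist');K=np.array(d['K']);he=np.array(d['hand_eye'])
T=np.eye(4);T[:3,:3]=rot([0,-.0873,.9962,0]);T[:3,3]=[.6039,.015,.1923];T=T@he
p=plane((180+325/6,170+95/6),K,T,.034)-[.658,-.0605,.034]; print('tab0',p,np.degrees(np.arctan2(p[1],p[0])))
E
```

```text
t 24.6 tcp [ 0.6578 -0.0604  0.1609] yaw -7.56 zaxis [ 0.  0. -1.] j [-0.2   0.6   0.11  1.08  0.    1.5 ] w 0.273 F [ 1.6  2.4 -2.5]
shift cm [-0.01  0.02 -0.01] turn None
[ 0.54591615 -0.67648977  0.22721492]
tab0 [-4.06952089e-02  1.71634990e-03  2.77555756e-17] 177.58494029637475
```

Torque jumped from 0.09 to 0.23 N m and the tab is about 86° from where it started, so that is the end stop. I'll ease back inside the slot's play and lift.

Call:
jog_arm:
  series:
    - {"xyz":[0,0,0],"turn":-4}
    - {"xyz":[0,0,0],"turn":-3}
    - {"xyz":[0,0,0],"turn":0}
    - {"xyz":[0,0,-0.5],"turn":0}
    - {"xyz":[0,0,-1],"turn":0}
    - {"xyz":[0,0,-2],"turn":0}
    - {"xyz":[0,0,-3],"turn":0}
    - {"xyz":[0,0,-3],"turn":0}
    - {"xyz":[0,0,-1.5],"turn":0}
    - {"xyz":[0,0,0],"turn":0}

```text
clock: 25.65
tcp_pos: [0.6585, -0.0609, 0.2742]
tool_rot: [0.002, 0.711, 0.703, 0.001]
force: [-0.3, -0.5, -2.4]
width: 0.274
grasp_force: 59.0
```

```bash
python3 - <<'E'
from h import *
plan([.455,-.330,.27],0)
im,K,T=cam('side'); pts('side',T,['driver_tip','driver_grip','stamp_center','carrier_pocket'])
E
```

```text
t 25.65 tcp [ 0.6585 -0.0609  0.2742] yaw -0.66 zaxis [ 0.004 -0.001 -1.   ] j [-0.2   0.55  0.32  1.34 -0.    1.38] w 0.274 F [-0.3 -0.5 -2.4]
shift cm [-27.14 -20.04   0.37] turn -0.66
side driver_tip 0.86 [ 0.6593 -0.0609  0.1611]
side driver_grip 0.9 [ 0.6595 -0.0623  0.2767]
side driver_grip 0.74 [ 0.3218 -0.3222  0.0016]
side stamp_center 0.73 [ 0.7908 -0.0364 -0.0013]
side stamp_center 0.55 [0.6463 0.0125 0.0394]
side carrier_pocket 0.56 [0.6497 0.0115 0.0191]
```

Call:
jog_arm:
  series:
    - {"xyz":[-2,-1.5,0],"turn":0}
    - {"xyz":[-3,-2.2,0],"turn":0}
    - {"xyz":[-3.3,-2.4,0],"turn":0}
    - {"xyz":[-3.3,-2.4,0],"turn":0}
    - {"xyz":[-3.3,-2.4,0],"turn":0}
    - {"xyz":[-3.3,-2.4,0],"turn":0}
    - {"xyz":[-3.3,-2.4,0],"turn":0}
    - {"xyz":[-3,-2.2,0],"turn":0}
    - {"xyz":[-1.8,-1.4,0],"turn":0}
    - {"xyz":[-0.8,-0.7,0],"turn":0}

```text
clock: 26.9
tcp_pos: [0.4531, -0.3305, 0.27]
tool_rot: [-0.001, 0.712, 0.702, -0.0]
force: [-0.6, 0.6, -0.2]
width: 0.274
grasp_force: 59.0
```

Call:
jog_arm:
  series:
    - {"xyz":[0,0,0],"turn":0}
    - {"xyz":[0,0,0],"turn":0}

```text
clock: 27.1
tcp_pos: [0.4551, -0.3284, 0.2705]
tool_rot: [-0.0, 0.711, 0.703, 0.0]
force: [-0.1, 0.6, -1.2]
width: 0.273
grasp_force: 59.0
```

```bash
python3 - <<'E'
from h import *
plan([.455,-.330,.1205],0)
for c in ('side','top'):
    im,K,T=cam(c); pts(c,T,['driver_tip','stand_hole'])
im,K,T=cam('wrist'); pts('wrist',T,['stand_hole']);rect('wrist','stand_hole',.076,K,T)
E
```

```text
t 27.1 tcp [ 0.4551 -0.3284  0.2705] yaw -0.6 zaxis [-0.     0.001 -1.   ] j [-0.76  0.35 -0.    1.22  0.    0.83] w 0.273 F [-0.1  0.6 -1.2]
shift cm [-1.7e-01 -1.0e-02  1.5e+01] turn -0.6
side driver_tip 0.6 [ 0.4556 -0.3277  0.1539]
side stand_hole 0.97 [ 0.4557 -0.3338  0.0756]
top driver_tip 0.51 [ 0.4549 -0.3288  0.158 ]
top stand_hole 0.56 [ 0.4572 -0.33    0.0805]
wrist stand_hole 0.91 [ 0.4527 -0.3329  0.0755]
stand_hole 0.75 [array([ 454.6, -326.4]), array([85.7, 81. ]), np.float64(89.0)] [ 414.02753 -369.8647 ] [ 495.70325 -283.26138]
```

Call:
jog_arm:
  series:
    - {"xyz":[-0.25,0,0],"turn":0}
    - {"xyz":[0,0,3],"turn":0}
    - {"xyz":[0,0,3],"turn":0}
    - {"xyz":[0,0,2],"turn":0}
    - {"xyz":[0,0,2],"turn":0}
    - {"xyz":[0,0,2],"turn":0}
    - {"xyz":[0,0,1.5],"turn":0}
    - {"xyz":[0,0,0.7],"turn":0}
    - {"xyz":[0,0,0.5],"turn":0}
    - {"xyz":[0,0,0],"turn":0}

```text
clock: 28.55
tcp_pos: [0.4547, -0.3318, 0.1237]
tool_rot: [-0.0, 0.711, 0.703, -0.0]
force: [0.4, 0.0, -1.7]
width: 0.273
grasp_force: 59.0
```

Call:
jog_arm:
  series:
    - {"xyz":[0,0,0.2],"turn":0}
    - {"xyz":[0,0,0],"turn":0}

```text
clock: 28.75
tcp_pos: [0.455, -0.332, 0.1223]
tool_rot: [0.0, 0.711, 0.703, 0.0]
force: [-0.0, -0.1, -1.6]
width: 0.274
grasp_force: 59.0
```

Call:
jog_arm:
  series:
    - {"xyz":[0,0,0.1],"turn":0}
    - {"xyz":[0,0,0.1],"turn":0}
    - {"xyz":[0,0,0],"turn":0}

```text
clock: 29.05
tcp_pos: [0.4549, -0.3319, 0.1204]
tool_rot: [0.0, 0.711, 0.703, -0.0]
force: [0.2, 1.0, 4.5]
width: 0.272
grasp_force: 59.5
```

Contact at the original height (0.1204), so the flange is on the stand. Releasing and rising.

Call:
jog_arm:
  series:
    - {"xyz":[0,0,0],"turn":0}
    - {"xyz":[0,0,0],"turn":0}
    - {"xyz":[0,0,0],"turn":0}
    - {"xyz":[0,0,0],"turn":0}
    - {"xyz":[0,0,0],"turn":0}
    - {"xyz":[0,0,-2],"turn":0}
    - {"xyz":[0,0,-4],"turn":0}
    - {"xyz":[0,0,-4],"turn":0}
    - {"xyz":[0,0,-4],"turn":0}
    - {"xyz":[0,0,0],"turn":0}
  hand: 1

```text
clock: 30.05
tcp_pos: [0.4567, -0.3335, 0.2653]
tool_rot: [0.004, 0.711, 0.703, 0.0]
force: [1.0, -0.2, -0.4]
width: 0.999
grasp_force: 0.0
```

```bash
python3 - <<'E'
from h import *
plan([.455,-.330,.27],0)
im,K,T=cam('side'); pts('side',T,['driver_grip','stand_hole','stamp_center','carrier_pocket','carrier_push'])
c=im[190:240,335:380].astype(int); m=(c[...,2]>140)&(c[...,1]>100)&(c[...,0]<c[...,2]*.4); v,u=np.nonzero(m)
P=np.array([plane((a,b),K,T,.034)[:2] for a,b in zip(u+335,v+190)])*1000; d=P-[658,-60.5]; r=np.hypot(*d.T); f=d[(r>20)&(r<48)]; print(len(f),np.degrees(np.arctan2(f[:,1],f[:,0])).round())
im,K,T=cam('top'); pts('top',T,['driver_grip','stamp_center','carrier_push'])
E
```

```text
t 30.05 tcp [ 0.4567 -0.3335  0.2653] yaw -0.61 zaxis [ 0.006 -0.006 -1.   ] j [-0.76  0.35 -0.01  1.2  -0.    0.82] w 0.999 F [ 1.  -0.2 -0.4]
shift cm [ 0.35 -0.17 -0.48] turn -0.61
side driver_grip 0.8 [ 0.4541 -0.3336  0.1233]
side stand_hole 0.71 [ 0.4539 -0.3325  0.0735]
side stamp_center 0.56 [0.6456 0.0099 0.0418]
side carrier_pocket 0.4 [0.6528 0.0126 0.0177]
side carrier_pocket 0.32 [ 0.5925  0.0009 -0.0025]
0 []
top driver_grip 0.51 [ 0.4539 -0.3302  0.1283]
top driver_grip 0.43 [ 0.4577 -0.3341  0.0778]
top stamp_center 0.88 [0.647  0.01   0.0398]
top carrier_push 0.79 [0.6033 0.0028 0.0425]
top carrier_push 0.62 [0.6436 0.0121 0.0417]
```

```bash
python3 - <<'E'
from h import *
for c in ('side','top'):
    im,K,T=cam(c); r=bot.cut_out(c,'clamp')
    o=proj([.658,-.0605,.034],K,T); u0,v0=(o-20).astype(int)
    w=im[v0:v0+40,u0:u0+40]; h=cv2.cvtColor(w,cv2.COLOR_BGR2HSV); m=(h[...,0]>20)&(h[...,0]<34)&(h[...,1]>140); v,u=np.nonzero(m)
    d=np.array([plane((a+u0,b+v0),K,T,.034)[:2] for a,b in zip(u,v)])*1000-[658,-60.5]
    rr=np.hypot(*d.T); f=d[(rr>16)&(rr<46)]; print(c,len(f),np.c_[rr[(rr>16)&(rr<46)],np.degrees(np.arctan2(f[:,1],f[:,0]))].round().tolist())
    for x in r[:1]: rect(c,'clamp',.034,K,T)
E
```

```text
side 17 [[17.0, -151.0], [17.0, -62.0], [20.0, -143.0], [19.0, -137.0], [17.0, -129.0], [17.0, -121.0], [16.0, -112.0], [16.0, -102.0], [17.0, -93.0], [18.0, -85.0], [19.0, -77.0], [22.0, -132.0], [21.0, -126.0], [21.0, -119.0], [20.0, -111.0], [20.0, -104.0], [20.0, -97.0]]
top 21 [[22.0, 80.0], [19.0, 78.0], [37.0, 88.0], [34.0, 88.0], [31.0, 88.0], [28.0, 88.0], [25.0, 88.0], [22.0, 88.0], [18.0, 87.0], [37.0, 93.0], [34.0, 94.0], [31.0, 94.0], [28.0, 95.0], [25.0, 95.0], [22.0, 96.0], [19.0, 97.0], [34.0, 99.0], [31.0, 100.0], [22.0, 104.0], [19.0, 106.0], [16.0, 109.0]]
clamp 0.43 [array([657.3, -45.1]), array([55. , 27.8]), np.float64(89.4)] [643.19214  -72.646286] [671.064    -17.561747]
```

The top view has the tab at about 92° (from 177.6° at the start), so the clamp is at its end. Handing in.

```bash
python3 -c "
from workcell import bot
print(bot.sign_off())"
```

```text
the job is handed in; nothing more can be done
None
```

The job is done and handed in, with no verdict returned: the stamp is in the pocket, the carrier is home against the stop, the clamp screw is turned to its end (about 1.5 rad), and the screwdriver is back in its stand, at about 30 s of the 72 s allowed.

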